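Shut off one line at the bench air-valve box

ROBOT

A 6-joint arm with a two-finger parallel gripper is mounted at the origin on a cart in front of the work surface, level with it; the furniture and walls round the work are solid. World frame = base frame: x ahead of the robot, y to its left, z up, the work surface at z = 0. Lengths are in m, angles in rad, forces in N, time in s.
With the tool pointing down it reaches from about 0.25 to 0.725 m from the base axis. Payload 4 kg.
Tool frame: the origin (TCP) lies at the very end of the fingers, on their centre line; the grasp point (between the pads) lies 19 mm behind it; z points along the fingers, y is the direction in which the jaws open and shut (so a half turn about z gives the same grasp; the last joint's range is limited). The gripper opens to 85 mm and grips with 20 to 120 N. Pads are 22 mm wide; open, the fingers measure 114 mm over their backs; the gripper's body (76 mm by 85 mm) begins 54 mm behind the grasp point. The pads swing forward as they close: fully open they stand 13 mm farther back than shut.
Start: joints at [1.142, 0.241, 0.005, 1.335, 0, 1.571], TCP at [0.208, 0.455, 0.231] pointing down, gripper open.
Joint ranges: [-2.72, 2.72], [-1.05, 1.87], [-1.09, 1.28], [-1.99, 2.15], [-1.42, 1.44], [-3.14, 3.14]. Speed limits (rad/s): [2.79, 2.79, 3.14, 3.14, 3.14, 3.14].

INTERFACE

Orientations are given as a unit quaternion [x, y, z, w].
In Python, from rig import movep, move_straight, movej, set_gripper, dwell, ik, sense, grab_frame, camera_params, Unreachable, hand_in, search_frame gives the robot as it stands. Calls block until the motion is done:
- movep(position, orientation): joint-space move of the TCP to a pose.
- move_straight(position, orientation=None, rate=0.15): straight line of the TCP; orientation=None keeps the orientation; rate is the mean speed in m/s.
- movej(angles): joint-space move.
- set_gripper(opening): opening from 0.0 (shut) to 1.0 (fully open); the grip force is fixed at half the most; returns when the fingers have stopped.
- dwell(seconds).
- ik(position, orientation): joint angles nearest the present ones, or None.
- sense(): the state.
- grab_frame(name): name is "side" or "top" or "wrist"; returns the picture (420x560x3 uint8, red, green, blue); there is no depth.
- camera_params(name): a dict with "fx", "fy", "cx", "cy" (pixels), "R" (3x3) and "t" (3): a world point X has camera coordinates R X + t. Camera axes: x right, y down, z forward; pixel columns grow to the right and rows downward; lengths in m; the calibration is good to about 2 mm. The wrist camera is an equidistant fisheye: a pixel r from the principal point sees the ray r / f radians off the axis. A picture is of the moment at which its call begins: read the wrist's pose just before it. camera_params takes no time and is no camera call; for the wrist camera it gives the pose at the moment of the call.
A pose or a line that the arm cannot do raises Unreachable and nothing moves.
- hand_in(): hands the job in, once; it reports no verdict.
Trained networks look in the newest picture that a camera, given by its name, has taken for a name from the list of things; names that differ only in an ending like _2 or _b are one class to them, and where a whole thing is asked for, a point or a joint stands for the part that bears it (a point fixed in the world has none). Each returns a list of dicts, best first, with "conf" (0 to 1); they miss things now and then, are a little off and sometimes report something else, mostly with a low value. They report only what shows in the picture. A call takes as long as a camera call.
- search_frame(name, camera): "position" ([x, y, z] in m, in the coordinates of the camera as it stood for that picture, good to about 4 mm: the middle of the surface that is visible of it).
The state is a dict: "time_s": time; "q": joint angles; "qvel": joint speeds; "effort": joint torques, N m; "ee_pos": TCP position; "eef_rot": TCP orientation; "ft_force": force on the tool from outside, world axes, zero at the start; "torque": the same for the moment, N m; "finger_gap": opening from 0.0 (shut) to 1.0 (fully open).
Only numpy, scipy, OpenCV 4.12 (cv2) and the standard library are available. Lean on these libraries where they do the work, as an engineer would, in place of code of your own. Each camera call takes 0.05 s, during which the arm holds its last target. There are 200 camera calls.

TASK

Push the sliding cover of the grey valve box all the way back, away from the robot, then push the valve handle that ends in a ring clockwise (seen from above) to its stop, so that it lies across its pipe and that line is shut. Only push with the fingers: do not lift the cover off its runners. Leave the plain straight handle and everything lying in and round the box where they are.

Things in the scene. Friction and masses are not known exactly. Their poses are not given: they have to be found in the camera images.
- valve_box: Grey steel box fixed to the bench, 166 (x) x 306 (y) x 60 mm high, open-topped under its cover, walls 8 mm, inner floor at 6 mm. Aluminium runners for the cover, 65 mm high, outer faces 161 mm left and right of the middle, reach 244 mm behind it. Origin: on the bench under the box's middle; x points away from the robot along the cover's slide (yaw within 0.3 rad of world x), y left, z up.
- cover_slide (a joint): Travel of the cover along the box's +x, m: 0 = shut over the whole box (starts at 0 to 0.025, hiding both handles), 0.160 = all the way back at its stop, both handles uncovered. Slides with about 2 N of friction, stays where it is left.
- cover_plate (a joint): How far the cover plate is lifted off its runners, m: 0 = lying on them. The grey plate, 164 x 300 x 3 mm, 0.45 kg, top at 65 mm above the bench, only rests on its runners and could be lifted, which must not happen.
- cover_lip (a point): Middle of the top edge of the cover's upright lip: a strip 130 mm long across the slide (box y), 6 mm thick (3 mm either side of this point), standing 24 mm above the plate, from 65 to 89 mm above the bench. With the cover at 0 it is 50 mm on the robot's side of the box's middle, 32 mm behind the plate's front edge; it moves with the cover.
- ring_valve: Valve with the ring handle, fixed in the box in either of two places: stem 35 mm behind the box's middle and 60 mm left or 75 mm right of it (the plain valve has the other). Origin: on the bench on the stem's axis; axes parallel to the box's. Its 16 mm pipe runs along x, top at 26 mm; valve body and pipe nuts, up to 32 mm high, lie within 34 mm of the stem along x and 15 mm along y.
- ring_handle (a joint): Angle of the ring handle, rad: 0 = open, handle along the pipe and pointing to the box's -x (towards the robot); 1.571 = shut at its stop, handle across the pipe and pointing to the box's +y (left). It turns clockwise seen from above as this grows. Starts at 0 to 0.2. Friction 0.12 N m; stays where it is left.
- ring_tip (a point): Centre of the ring at the end of the ring handle, 64 mm from the stem axis and 46 mm above the bench. The ring is plain steel bar, 33 mm across outside, from 42 to 50 mm above the bench; between it and the stem the handle is a flat bar 12 mm wide. The underside of the cover is at 62 mm.
- plain_valve: The other valve, of the same make, in the other of the two places; origin and axes as for the ring valve.
- plain_handle (a joint): Angle of the plain handle, rad, meaning as for the ring handle; starts at 0 to 0.2 and must stay as it is.
- plain_tip (a point): Point on the plain handle 64 mm from its stem axis, 46 mm above the bench. The plain handle is a straight flat steel bar 12 mm wide, 8 mm thick, with a square end 80 mm from the stem, without a ring.
- driver: Loose screwdriver with an orange grip, 132 mm long, 25 mm high, lying left of the box; origin under its middle. Leave it.
- pin: Loose bright turned steel pin, 80 mm long, 17 mm thick, lying right of the box; origin under its middle. Leave it.
- nut: Steel hex nut, 22 x 24 x 12 mm, loose on the floor of the box between the two valves, its top 19 mm above the bench, 30 to 55 mm behind the box's middle. Leave it.
- boot: Loose black rubber boot (dust cap), 25 x 36 x 17 mm, on the bench just in front of the box; origin under its middle. Leave it.
- stone: Loose dark oil stone, 25 x 51 x 13 mm, on the bench right of the box, behind its middle; origin under its middle. Leave it.

How it is judged:
By the outcome, as a careful person would: the job done as asked, in the order asked, and still so for the second after the job is handed in, with the robot touching nothing.
It also fails if it takes over 42 s, if anything falls off the work surface, if the arm or the gripper's body presses on something with over 40 N, if the wrist force passes 120 N, or if a joint passes its speed limit or range.

## Working session

There is one attempt and no reset: what is moved stays moved. The work goes in short steps, each a Python script; the robot and the scene stay as the last script left them, time stands still between calls to the robot, and variables do not carry over. Pictures are saved under pics/ and viewed, about 8 in all and at most 12, crops included, and the job is handed in when it is done.

```bash
ls; mkdir -p pics; python3 - <<'E'
from rig import *
import cv2,numpy as np
for c in ["top","side"]:
    im=grab_frame(c); cv2.imwrite(f"pics/{c}0.png",im[:,:,::-1])
    p=camera_params(c); R=np.array(p["R"]);t=np.array(p["t"])
    print(c,p["fx"],p["cx"],p["cy"],"cam at",(-R.T@t).round(3))
    for n in ["valve_box","cover_plate","cover_lip","driver","pin","boot","stone"]:
        for d in search_frame(n,c)[:2]:
            print(n,round(d["conf"],2),(R.T@(np.array(d["position"])-t)).round(3))
print(sense())
E
```

```text
pics
top 455.00006735832056 276.0258521317129 206.14421923657125 cam at [ 0.425 -0.134  0.982]
valve_box 0.94 [ 0.505 -0.207  0.065]
cover_plate 0.65 [ 0.493 -0.207  0.068]
cover_lip 0.94 [ 0.497 -0.21   0.063]
driver 0.83 [0.523 0.048 0.021]
pin 0.53 [ 0.528 -0.413  0.014]
boot 0.6 [ 0.38  -0.222  0.016]
stone 0.58 [ 0.657 -0.409  0.017]
stone 0.54 [ 0.527 -0.415  0.015]
side 406.8046703417138 274.58596351247974 212.69254441823327 cam at [ 0.495 -0.844  0.606]
valve_box 0.8 [ 0.512 -0.285  0.066]
cover_plate 0.58 [ 0.502 -0.245  0.059]
cover_lip 0.68 [ 0.498 -0.243  0.066]
driver 0.65 [0.527 0.054 0.022]
pin 0.69 [ 0.527 -0.418  0.016]
boot 0.7 [ 0.379 -0.223  0.013]
stone 0.62 [ 0.659 -0.419  0.013]
{'time_s': 0.8, 'q': array([1.14199025e+00, 2.40520825e-01, 5.02133278e-03, 1.33520468e+00,
       2.29268200e-05, 1.57084663e+00]), 'qvel': array([ 0.00068446, -0.0006427 ,  0.00012801, -0.00068904, -0.00026116,
        0.00043489]), 'effort': array([-1.11554804e-03, -3.72152674e+01,  2.52678716e+01,  7.45043799e-04,
       -7.86642499e-05,  1.62929706e-05]), 'ee_pos': array([0.20788994, 0.45474226, 0.23135421]), 'eef_rot': array([ 2.12788743e-01,  9.77098229e-01,  4.74630674e-05, -1.39814110e-06]), 'ft_force': array([-0.26842944, -1.26273429,  0.14732406]), 'torque': array([-0.02661047,  0.01125043,  0.04109637]), 'finger_gap': 1.0002688068792895}
```

```bash
python3 - <<'E'
import cv2
im=cv2.imread("pics/top0.png"); cv2.imwrite("pics/top0c.png",cv2.resize(im[60:400,110:500],None,fx=2,fy=1.76,interpolation=cv2.INTER_CUBIC))
E
```

```text
(no output)
```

View pics/top0.png

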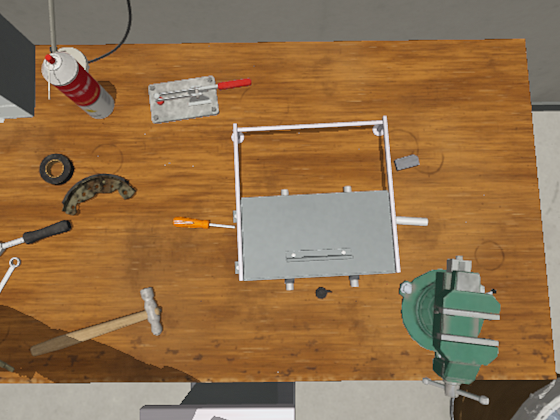

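View pics/side0.png

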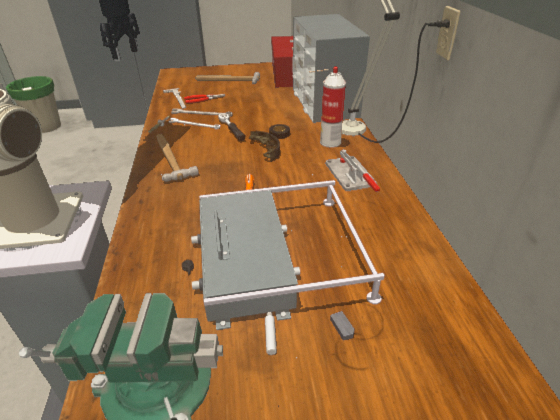

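The top view shows the cover at rows 195–279 and cols 242–397, with the lip at about (319,256), the rear crossbar at row ~125 and the boot at (321,293). The side view agrees. The yaw is small, so I'll zoom in to fit the pose.

```bash
python3 - <<'E'
import cv2
im=cv2.imread("pics/top0.png"); cv2.imwrite("pics/top0c.png",cv2.resize(im[110:305,220:420],None,fx=3,fy=3,interpolation=cv2.INTER_CUBIC))
E
```

```text
(no output)
```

View pics/top0c.png

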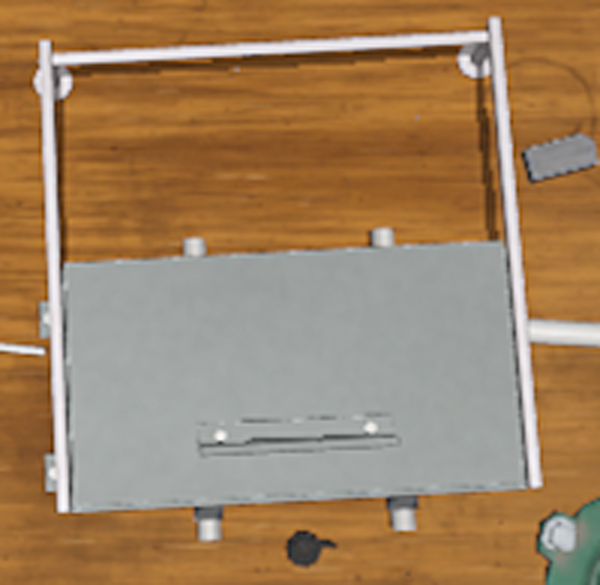

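Crop pixels: runner corners at (40,41), (500,17), (59,512), (542,486); plate corners at (65,265), (503,241), (72,512), (526,487); lip from (200,443) to (400,437).

```bash
cat > h.py <<'E'
from rig import *
import cv2,numpy as np
from scipy.optimize import least_squares
from scipy.spatial.transform import Rotation as Ro
def back(cam,uv,z):
    p=camera_params(cam);R=np.array(p["R"]);t=np.array(p["t"])
    c=-R.T@t; d=R.T@np.array([(uv[0]-p["cx"])/p["fx"],(uv[1]-p["cy"])/p["fy"],1]); return c+d*(z-c[2])/d[2]
E
python3 - <<'E'
from h import *
f=lambda a,z=.065: back("top",np.array(a)/3+[220,110],z)[:2]
run=[f(a) for a in [(40,41),(500,17),(59,512),(542,486)]]
pl=[f(a) for a in [(65,265),(503,241),(72,512),(526,487)]]
lip=[f(a,.089) for a in [(200,443),(400,437)]]
print("lip",lip)
M=np.array([[.244,.161],[.244,-.161]])
def res(p):
    x,y,th,s,rf=p; R=np.array([[np.cos(th),-np.sin(th)],[np.sin(th),np.cos(th)]])
    g=lambda a:R@a+[x,y]
    r=[g([.244,.161])-run[0],g([.244,-.161])-run[1],g([rf,.161])-run[2],g([rf,-.161])-run[3]]
    r+=[g([a*.082+s,b*.15])-q for (a,b),q in zip([(1,1),(1,-1),(-1,1),(-1,-1)],pl)]
    r+=[g([-.050+s,.065*b])-q for b,q in zip([1,-1],lip)]
    return np.array(r).ravel()
s=least_squares(res,[.51,-.21,0,0,-.08]); print(s.x.round(4)); print((s.fun.reshape(-1,2)*1000).round(1))
E
```

```text
lip [array([ 0.4510463 , -0.14616579]), array([ 0.45372366, -0.27617022])]
[ 0.4945 -0.209   0.0426  0.0042 -0.0804]
[[-0.2  0.6]
 [ 0.1 -0.2]
 [ 0.2  0.8]
 [-0.3 -0.3]
 [ 1.1  0.6]
 [ 0.5 -0.8]
 [ 3.4 -1.4]
 [ 2.4  0.2]
 [-5.1  0.2]
 [-2.2  0.3]]
```

Pose fitted: box at (0.4945, -0.209), yaw 0.043, cover at about 5 mm. Next I'll push the lip with closed fingers.

```bash
cat >> h.py <<'E'
B=np.array([.4945,-.209]); TH=.0426
def w(x,y,z): return [B[0]+x*np.cos(TH)-y*np.sin(TH),B[1]+x*np.sin(TH)+y*np.cos(TH),z]
def q(a): return list((Ro.from_euler('z',TH+a)*Ro.from_euler('x',np.pi)).as_quat())
def st(): s=sense(); print(round(s["time_s"],2),s["ee_pos"].round(4),s["ft_force"].round(1),s["q"].round(2))
E
python3 - <<'E'
from h import *
for a in (0,np.pi): 
    for p,b in [((-.09,0,.16),0),((.1,0,.074),0),((-.03,-.1,.04),0),((.01,-.02,.04),-np.pi/2)]:
        k=ik(w(*p),q(a+b)); print(a,p,None if k is None else k.round(2))
E
```

```text
0 (-0.09, 0, 0.16) [-0.48  0.2  -0.24  1.13  0.    2.61]
0 (0.1, 0, 0.074) [-0.33  0.59  0.12  1.1   0.    2.77]
0 (-0.03, -0.1, 0.04) [-0.58  0.51 -0.12  0.94  0.    2.51]
0 (0.01, -0.02, 0.04) [-0.42  0.5  -0.14  0.93  0.   -2.04]
3.141592653589793 (-0.09, 0, 0.16) [-0.48  0.2  -0.24  1.13  0.   -0.53]
3.141592653589793 (0.1, 0, 0.074) [-0.33  0.59  0.12  1.1   0.   -0.37]
3.141592653589793 (-0.03, -0.1, 0.04) [-0.58  0.51 -0.12  0.94  0.   -0.63]
3.141592653589793 (0.01, -0.02, 0.04) [-0.42  0.5  -0.14  0.93  0.    1.1 ]
```

```bash
python3 - <<'E'
from h import *
P=np.pi
set_gripper(0.0)
movep(w(-.085,0,.18),q(P)); st()
move_straight(w(-.085,0,.076),rate=.12); st()
move_straight(w(.085,0,.076),rate=.06); st()
for x in np.arange(.088,.110,.003):
    move_straight(w(x,0,.076),rate=.03); s=sense(); f=s["ft_force"]; print(round(x,3),f.round(1))
    if abs(f[0])>9: break
st()
move_straight(w(x-.02,0,.076),rate=.1)
move_straight(w(-.05,0,.25),rate=.25); st()
cv2.imwrite("pics/top1.png",grab_frame("top")[:,:,::-1])
p=camera_params("top");R=np.array(p["R"]);t=np.array(p["t"])
for n in ["cover_lip","ring_tip","ring_valve","plain_tip","plain_valve","nut"]:
    for d in search_frame(n,"top")[:2]:
        X=R.T@(np.array(d["position"])-t); v=X[:2]-B
        print(n,round(d["conf"],2),"box",round(v@[np.cos(TH),np.sin(TH)],3),round(v@[-np.sin(TH),np.cos(TH)],3),X[2].round(3))
im=cv2.imread("pics/top1.png"); cv2.imwrite("pics/top1c.png",cv2.resize(im[110:305,220:420],None,fx=3,fy=3,interpolation=cv2.INTER_CUBIC))
st()
E
```

```text
4.05 [ 0.4099 -0.2121  0.1801] [0.7 1.4 1.2] [-0.48  0.2  -0.19  1.19  0.   -0.52]
5.07 [ 0.4102 -0.2128  0.0766] [-0.4  0.3  0.4] [-0.48  0.3  -0.35  0.92 -0.   -0.52]
8.05 [ 0.5794 -0.2053  0.0761] [-1.7 -0.7 -0.8] [-0.34  0.57  0.08  1.08  0.   -0.38]
0.088 [-1.1 -1.7 -0.9]
0.091 [-1.8  0.3 -0.8]
0.094 [-0.2  0.4 -0.2]
0.097 [-1.6 -0.5 -0.3]
0.1 [-5.  -0.9  1.8]
0.103 [-12.    0.2   8. ]
9.55 [ 0.5932 -0.2048  0.0758] [-12.    0.2   8. ] [-0.33  0.6   0.13  1.11 -0.   -0.37]
10.93 [ 0.4448 -0.2109  0.2489] [-0.6  0.7 -0.4] [-0.44  0.22  0.02  1.38  0.   -0.49]
cover_lip 0.71 box 0.17 0.016 0.061
ring_tip 0.78 box -0.001 0.069 0.05
ring_tip 0.32 box 0.17 0.015 0.069
ring_valve 0.78 box 0.006 0.064 0.035
nut 0.56 box 0.038 -0.013 0.019
11.28 [ 0.4446 -0.211   0.2492] [-0.1  0.3 -0.2] [-0.44  0.22  0.02  1.38 -0.   -0.49]
```

View pics/top1c.png

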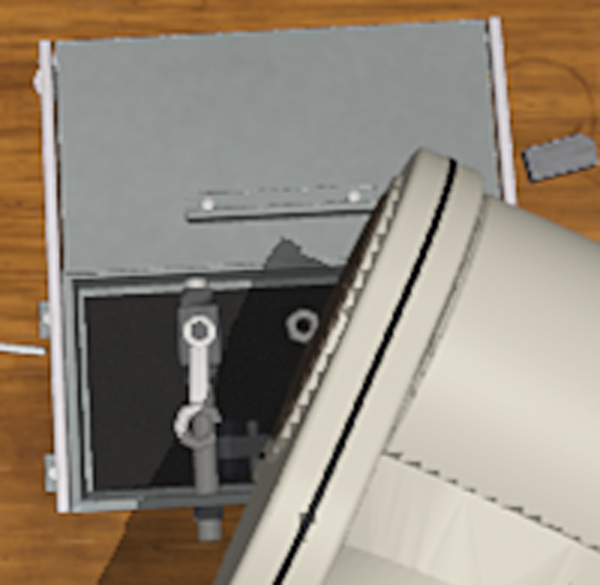

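The cover is at its back stop and the ring handle is in the left place: stem (199,330), ring (195,425), nut (302,325). The arm hides the right valve, so I'll measure and check with the wrist camera.

```bash
python3 - <<'E'
from h import *
def tb(X): v=np.array(X[:2])-B; return [round(v@[np.cos(TH),np.sin(TH)],4),round(v@[-np.sin(TH),np.cos(TH)],4)]
for n,a,z in [("stem",(199,330),.052),("ring",(195,425),.05),("lipL",(187,217),.089)]: print(n,tb(back("top",np.array(a)/3+[220,110],z)))
movep(w(-.09,-.01,.25),q(np.pi))
p=camera_params("wrist");R=np.array(p["R"]);t=np.array(p["t"])
cv2.imwrite("pics/w1.png",grab_frame("wrist")[:,:,::-1])
for n in ["ring_tip","plain_tip","ring_valve","plain_valve"]:
    for d in search_frame(n,"wrist")[:2]:
        X=R.T@(np.array(d["position"])-t); print(n,round(d["conf"],2),tb(X),X[2].round(3))
st()
E
```

```text
stem [np.float64(0.0372), np.float64(0.0605)]
ring [np.float64(-0.0273), np.float64(0.0668)]
lipL [np.float64(0.1091), np.float64(0.0651)]
ring_tip 0.93 [np.float64(-0.0059), np.float64(0.0585)] 0.052
plain_tip 0.92 [np.float64(0.0056), np.float64(-0.073)] 0.05
ring_valve 0.64 [np.float64(-0.0137), np.float64(0.0587)] 0.028
plain_valve 0.82 [np.float64(-0.0019), np.float64(-0.0704)] 0.03
11.81 [ 0.4056 -0.2228  0.25  ] [0.3 1.4 0.2] [-0.5   0.16 -0.05  1.36  0.   -0.55]
```

View pics/w1.png

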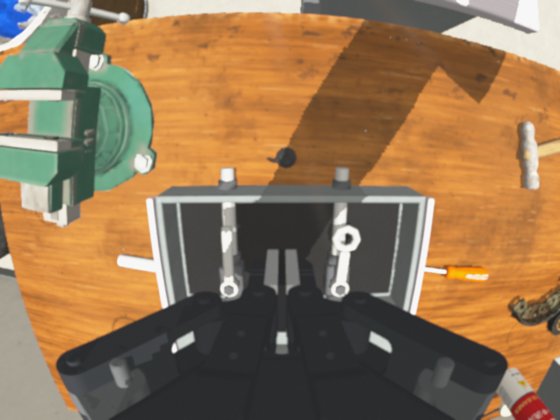

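The wrist view confirms it: ring on the left valve at (345,238), plain bar on the right at (228,250), front wall at row 190. I'll sweep the ring round with the closed fingers, staying on its trailing side.

```bash
cat > push.py <<'E'
from h import *
def pose(f,r=.052,d=.0275,z=.043):
    u=np.array([-np.cos(f),np.sin(f)]);t=np.array([np.sin(f),np.cos(f)])
    c=np.array([.035,.060])+r*u-d*t
    return w(c[0],c[1],z),q(-np.pi/2-f)
E
python3 - <<'E'
from push import *
for f in np.linspace(-.25,1.67,9):
    if ik(*pose(f)) is None: print("no",f)
movep(*pose(-.25,z=.18)); st()
move_straight(pose(-.25)[0],rate=.1); st()
f0=sense()["ft_force"]
for f in list(np.arange(-.1,1.5,.15))+[1.5,1.54,1.57,1.6,1.63,1.66]:
    move_straight(*pose(f),rate=.05)
    F=sense()["ft_force"]-f0; print(round(f,2),F.round(1))
    if np.linalg.norm(F)>9: break
st()
cv2.imwrite("pics/w2.png",grab_frame("wrist")[:,:,::-1])
E
```

```text
13.3 [ 0.4851 -0.1889  0.1801] [ 0.  -0.5  0.2] [-0.37  0.31 -0.04  1.22 -0.   -2.23]
14.82 [ 0.4856 -0.1891  0.0437] [-0.8 -0.1  0.1] [-0.37  0.44 -0.24  0.89  0.   -2.23]
-0.1 [ 0.   0.3 -0.5]
0.05 [ 1.1 -0.6  0.3]
0.2 [ 1.1 -0.4  0.2]
0.35 [ 1.2 -0.3  0.1]
0.5 [ 0.9 -0.9  0.2]
0.65 [ 0.8 -1.5  0.6]
0.8 [ 0.7 -1.   0.1]
0.95 [ 0.3 -1.4  0.1]
1.1 [-0.2 -0.4  0.2]
1.25 [-1.2 -0.5  0.4]
1.4 [-0.  -0.1 -0.1]
1.5 [-0.5 -0.4  0.1]
1.54 [-1.1  0.2 -0.3]
1.57 [-1.5 -0.1  0.2]
1.6 [-0.8  0.6 -0.2]
1.63 [-1.1  0.3  0.7]
1.66 [-0.   0.2  0.5]
19.91 [ 0.5017 -0.0943  0.043 ] [-0.8  0.2  0.6] [-0.19  0.42 -0.26  0.88 -0.   -0.14]
```

View pics/w2.png

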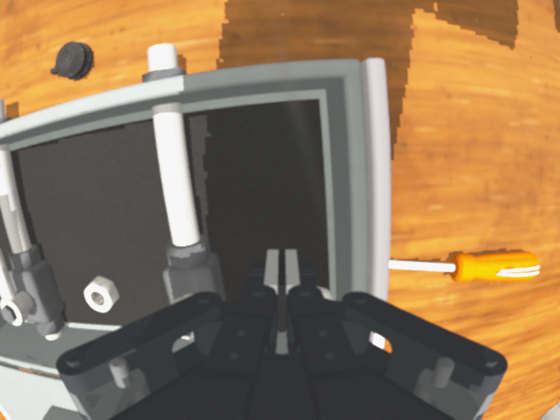

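The ring has swung round and is no longer in front of the fingers, but no stop force yet. I'll keep pushing straight back until the stop is felt.

```bash
python3 - <<'E'
from push import *
f0=sense()["ft_force"]
for d in np.arange(.0255,.0125,-.0015):
    move_straight(*pose(1.571,d=d),rate=.02)
    dwell(.1); F=sense()["ft_force"]; print(round(d,4),F.round(1))
    if abs(F[0])>9: break
st()
move_straight(pose(1.571,d=.045)[0],rate=.1)
p=pose(1.571,d=.045,z=.25); move_straight(p[0],rate=.2)
st()
movep([.40,.02,.30],q(-np.pi))
for c in ("top","side"): cv2.imwrite(f"pics/{c}3.png",grab_frame(c)[:,:,::-1])
im=cv2.imread("pics/top3.png"); cv2.imwrite("pics/top3c.png",cv2.resize(im[110:305,220:420],None,fx=3,fy=3,interpolation=cv2.INTER_CUBIC))
st()
E
```

```text
0.0255 [ 0.2  0.7 -0.6]
0.024 [-0.3  0.4  0.3]
0.0225 [-0.5  0.3  0.3]
0.021 [-3.3 -0.4  0.8]
0.0195 [-7.2  0.3  3.3]
0.018 [-9.3  0.4  5.1]
22.13 [ 0.5035 -0.0962  0.0425] [-9.3  0.4  5.1] [-0.19  0.43 -0.25  0.89 -0.   -0.23]
23.73 [ 0.4792 -0.0974  0.2489] [ 0.1 -0.7 -0.3] [-0.2   0.21  0.02  1.38 -0.   -0.24]
24.48 [0.4003 0.0194 0.299 ] [ 0.4  0.2 -1.4] [ 0.05  0.02 -0.07  1.48 -0.    0.01]
```

View pics/top3c.png

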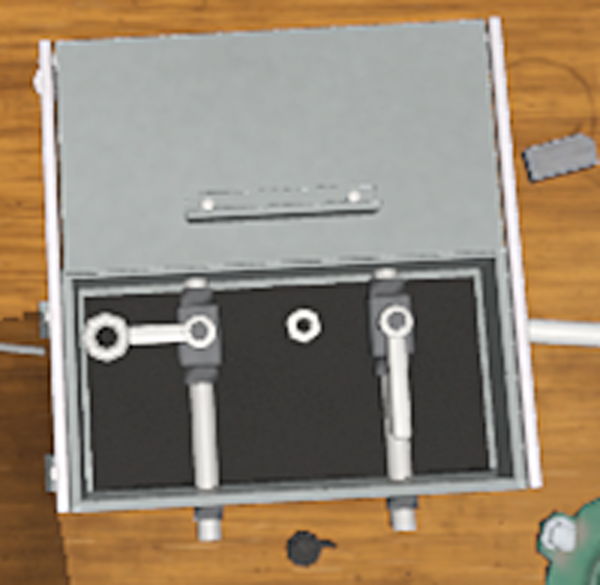

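Ring at (107,336), stem at (200,331), lip from (187,217) to (379,208). The nut, plain handle, boot, stone and pin look unmoved. Checking the angles in numbers.

```bash
python3 - <<'E'
from h import *
def tb(a,z): v=back("top",np.array(a)/3+[220,110],z)[:2]-B; return np.array([v@[np.cos(TH),np.sin(TH)],v@[-np.sin(TH),np.cos(TH)]])
s=tb((200,331),.052);r=tb((107,336),.05); v=r-s
print(s,r,"angle",np.arctan2(v[1],-v[0]),np.linalg.norm(v))
print("lip",tb((187,217),.089),tb((379,208),.089),"plate front",tb((65,275),.065),tb((498,254),.065),"plate back",tb((55,43),.065),tb((490,20),.065))
E
```

```text
[0.03651885 0.05989785] [0.03665212 0.12383229] angle 1.5728807343389295 0.0639345759760057
lip [0.10912969 0.06507021] [ 0.10838558 -0.06288859] plate front [0.07817548 0.14976017] [ 0.07698323 -0.14498338] plate back [0.24212428 0.15005157] [ 0.24210321 -0.15359292]
```

```bash
python3 -c "
from rig import *
hand_in(); print(sense()['time_s'])"
```

```text
the job is handed in; nothing more can be done
the job is handed in; nothing more can be done
```

The job is done and handed in at about 24.5 s, against the 42 s limit. I pushed the cover back by its lip with closed fingers. Then I swept the ring handle on the left valve clockwise to its stop and moved the arm clear.

- **Cover:** The final top view puts it 0.159–0.160 m back. I felt its stop at 12 N, with the fingers pressing slightly down, so there was no sign of lifting.
- **Ring handle:** It measures 1.573 rad against the 1.571 stop, and I felt the stop at about 9 N. My first sweep ended just short of the stop, so I finished it with a short straight push.
- **Everything else:** The plain handle, nut, boot, stone, pin and the visible end of the screwdriver looked unmoved in the last top view. I judged these by eye and didn't measure them.
- **Disagreement:** The detectors' ring-tip position was about 20 mm off my own pixel measurement. I used the measurement because it matched the given dimensions.

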